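# Set a microscope light base for polarised light

## Task

Set up the microscope's light base for polarised light: push the blue filter slide fully home into the side of the base, and push the polariser lever by its green post around its arc until its pointer stands on the red mark of the scale. Work with the fingertips: push the lever gently and do not grip it, do not shift the scale, and leave the dish on the stage and everything standing around the base where they are.

Things in the scene. Friction and masses are not known exactly. Their poses are not given: they have to be found in the camera images.
- light_base: White transmitted-light base of a stereo microscope, fixed to the bench, 340 x 280 mm, its grey top plate 58 mm above the bench. Origin on the bench under the centre of the round stage; z up; it reaches 140 mm from the origin to -x (front), 200 mm to +x (rear), 140 mm to each side. A lamp housing 83 mm high runs across its rear from x = 140 mm. The filter slide is in its +y side.
- stage_axis (a point): Centre of the lit stage glass (84 mm across, 64 mm above the bench), on the vertical axis about which the polariser ring turns.
- polariser: Black polariser ring (116 mm across, top 70 mm above the bench) with its lever, turning about the stage axis. Origin on that axis, 60 mm above the bench; its -x axis points out along the lever. It turns within 1.7 rad either side of the base's front (-x of light_base), stiffly (about 2.5 N at the post), and stays where it is left; pushing or squeezing it with over 25 N is too much.
- lever_post (a point): Green upright finger post on the lever, 12 mm in diameter, standing 80 mm from the stage axis; it rises from 68 to 97 mm above the bench. This point is on its centre line, 85 mm above the bench. The flat black lever below it is 14 mm wide, with its top 68 mm above the bench.
- pointer_tip (a point): Tip of the lever's white pointer, on the lever's centre line, 100 mm from the stage axis, 62 mm above the bench; beyond the post, at the inner ends of the scale marks.
- red_mark (a point): Inner end of the only red mark (radial, 22 x 5 mm) among white marks 10 degrees apart on the black scale collar; 100 mm from the stage axis, 62 mm above the bench, so it coincides with pointer_tip when the polariser is set. The lever always starts on the positive-angle (anticlockwise) side of it, 0.7 to 2.2 rad away.
- filter_slide (a joint): Travel of the filter slide out of the +y side of the base, in m: 0 is home against its stop, at most 0.05 drawn out. It moves along y of light_base with about 2.5 N and stays where it is left.
- slide_face (a point): Centre of the outer face of the slide's upright blue finger plate, 50 mm wide along x of light_base, 36 mm high (16 to 52 mm above the bench), 6 mm thick; this point is 34 mm above the bench. At home it lies at x = -30 mm, y = +148 mm of light_base and the plate is 2 mm clear of the base's side.
- dish: Clear round covered culture dish on the stage glass, 59 mm across, 14 mm high, loose. Origin at the centre of its underside.
- slide_box: Grey microscope-slide box with a blue lid, 102 x 87 x 38 mm, loose on the bench. Origin at the centre of its underside.
- jar: Clear specimen jar with an orange cap, 52 mm across, 65 mm high, loose on the bench. Origin at the centre of its underside.
- tube_rack: White rack of capped tubes, 70 x 170 mm, 72 mm high, loose on the bench. Origin at the centre of its underside.
- scale_collar (a joint): Angle of the flat scale collar (248 mm across, black rim, top 60 mm above the bench) that carries the red mark, in rad: at 0 the mark points along -x of light_base, positive is anticlockwise from above. Clamped anywhere from -0.7 to 0.25; it must stay there.

How it is judged:
By the outcome, as a careful person would: the job done as asked, in the order asked, and still so for the second after the job is handed in, with the robot touching nothing.
It also fails if it takes over 61 s, if anything falls off the work surface, if the arm or the gripper's body presses on something with over 40 N, if the wrist force passes 120 N, or if a joint passes its speed limit or range.

## Robot

A 6-joint arm with a two-finger parallel gripper is mounted at the origin on the work surface. World frame = base frame: x ahead of the robot, y to its left, z up, the work surface at z = 0. Lengths are in mm, angles in rad, forces in N, time in s.
With the tool pointing down it reaches from about 275 to 1000 mm from the base axis. Payload 8.4 kg.
Tool frame: the origin (TCP) lies where the fingers leave the gripper's body, on its centre line; the fingertips stand 73 mm ahead of it and the grasp point (between the pads) lies 54 mm ahead of it (grip_point_offset is the distance from the TCP to the grasp point, in mm); z points along the fingers, y is the direction in which the jaws open and shut (so a half turn about z gives the same grasp; the last joint's range is limited). The gripper opens to 85 mm and grips with 20 to 120 N. Pads are 22 mm wide; open, the fingers measure 114 mm over their backs; the gripper's body (76 mm by 85 mm) begins 54 mm behind the grasp point. The pads swing forward as they close: fully open they stand 13 mm farther back than shut.
Start: joints at [-0.002, 0.353, 1.633, -0, 1.155, -0.002], TCP at [625.003, -0, 303.881] pointing down, gripper open.
Joint ranges: [-2.63, 2.63], [-0.92, 2.1], [0.06, 2.66], [-1.3, 4.44], [0, 2.69], [-3.02, 3.02]. Speed limits (rad/s): [2.22, 2.22, 2.79, 3.14, 3.14, 3.14].

## Interface

Orientations are given as [roll, pitch, yaw] about the fixed x, y, z axes, in that order (R = Rz(yaw) Ry(pitch) Rx(roll)).
In Python, from rig import sense, grab_frame, sign_off, grip_point_offset gives the robot as it stands. The module is installed in compiled form; this text tells all that it offers.
- The arm moves only by the tool drive_tool, never from a script. Its argument "targets" is one flat list of numbers, 7 for each row, row after row: the shift along the tool's x, y, z in m, then the turn, a rotation vector about the tool's x, y, z in rad, then the opening, from 0 (shut) to 1 (fully open). In form: [tx, ty, tz, wx, wy, wz, grip, tx, ty, tz, wx, wy, wz, grip, ...]. A call has 1 to 12 rows; each row is the pose to reach, as a shift and turn from the pose commanded when the call began, along the tool's axes at that moment; what a row does not reach only later rows make up. A row lasts 1/12 s, in which the tool goes at most 41.7 mm and 7.16 degrees, less where a joint would pass 70% of its speed; a pose out of reach is approached as far as the arm can. A call with a gripper value outside its range is refused whole. The fingers move at their own pace and stop on an object; "force" is the grip in N (left out, the last holds). Time passes only in rows, so rows that repeat a pose let the fingers close. It gives the time, the measured TCP pose, the force and the opening at its end, in the units of the state.
- sense(): the state, without advancing time (a new reading comes with each control period).
- grab_frame(name): name is "scene" or "side" or "wrist"; returns a dict with "color" (480x640x3 uint8, blue, green, red), "vertical_fov" (degrees; the focal length in pixels is half the picture's height over the tangent of half this angle, whatever the lens; pixels are square), "cx", "cy" (the principal point, pixels), "world_from_camera" (4x4, takes a point from camera to world coordinates). Camera axes: x right, y down, z forward; pixel columns grow to the right and rows downward; lengths in mm; the calibration is good to about 2 mm. A picture is of the moment at which its call begins. There is no depth.
- sign_off(): hands the job in, once; it reports no verdict.
The state is a dict: "clock": time; "qpos": joint angles; "qvel": joint speeds; "joint_efforts": joint torques, N m; "eef_pos": TCP position; "tcp_rot": TCP orientation; "contact_force": force on the tool from outside, world axes, zero at the start; "wrist_torque": the same for the moment, N m; "opening": opening from 0.0 (shut) to 1.0 (fully open).
Only numpy, scipy, OpenCV 4.12 (cv2) and the standard library are available. Lean on these libraries where they do the work, as an engineer would, in place of code of your own. Each camera call takes 0.05 s, during which the arm holds its last target. There are 200 camera calls.

## Working session

There is one attempt and no reset: what is moved stays moved. The work goes in short steps, Python scripts to look and compute and a tool call to move; the robot and the scene stay as the last step left them, time stands still between calls to the robot, and variables do not carry over. Pictures are saved under pics/ and viewed, about 8 in all and at most 12, crops included, and the job is handed in when it is done.

Besides the shell and the picture viewer there is one more tool, called after "Emit:" by a JSON object that holds its "api" and its "payload", one argument or row to a line. drive_tool: Moves the arm, as the interface text tells. Its arguments: {"type":"object","properties":{"targets":{"type":"array"},"force":{"type":"number"}},"required":["targets"]}

```bash
mkdir -p pics; cat > h.py <<'E'
import numpy as np,cv2
from rig import *
def grab(n,save=None):
    f=grab_frame(n)
    if save: cv2.imwrite('pics/'+save,f['color'])
    return f
def cast(f,uv,z):
    uv=np.atleast_2d(uv).astype(float);F=240/np.tan(np.radians(f['vertical_fov']/2));T=np.array(f['world_from_camera'])
    d=np.c_[(uv[:,0]-f['cx'])/F,(uv[:,1]-f['cy'])/F,np.ones(len(uv))]@T[:3,:3].T
    o=T[:3,3];return o+d*((z-o[2])/d[:,2])[:,None]
def proj(f,p):
    F=240/np.tan(np.radians(f['vertical_fov']/2));T=np.linalg.inv(np.array(f['world_from_camera']))
    c=np.atleast_2d(p)@T[:3,:3].T+T[:3,3];return c[:,:2]/c[:,2:]*F+[f['cx'],f['cy']]
E
python3 - <<'E'
from h import *
fs={n:grab(n) for n in('scene','side','wrist')}
a=np.hstack([fs['scene']['color'],fs['side']['color']])
cv2.imwrite('pics/a_scene.png',fs['scene']['color']);cv2.imwrite('pics/a_side.png',fs['side']['color']);cv2.imwrite('pics/a_wrist.png',fs['wrist']['color'])
import pickle;pickle.dump(fs,open('f0.pkl','wb'))
for n,f in fs.items():print(n,f['vertical_fov'],f['cx'],f['cy'],np.round(f['world_from_camera'],3).tolist())
print(sense(),grip_point_offset)
E
```

```text
scene 46.05386146313812 310.7541624565871 237.645515382468 [[0.002, 0.754, -0.657, 1321.05], [1.0, -0.001, 0.001, 31.927], [0.0, -0.657, -0.754, 998.18], [0.0, 0.0, 0.0, 1.0]]
side 44.86190462237772 334.05158757958645 231.57391624235558 [[-0.989, -0.11, 0.095, 389.241], [-0.145, 0.76, -0.634, 831.006], [-0.002, -0.641, -0.768, 1052.67], [0.0, 0.0, 0.0, 1.0]]
wrist 66.73733129167687 323.0759227674132 238.92827836645466 [[1.0, 0.0, -0.001, 625.001], [0.0, -0.963, -0.268, 67.619], [-0.001, 0.268, -0.963, 373.818], [0.0, 0.0, 0.0, 1.0]]
{'clock': 0.15, 'qpos': array([-2.37734848e-03,  3.53508340e-01,  1.63393294e+00, -2.84990975e-05,
        1.15518463e+00, -2.44011081e-03]), 'qvel': array([-0.00059572, -0.00245288, -0.00166363,  0.00048014,  0.00024225,
        0.00063175]), 'joint_efforts': array([-7.39769093e-04, -6.05638933e+01, -3.42338884e+01, -2.29960733e-05,
        6.16452831e-03, -4.00942213e-05]), 'eef_pos': array([6.24732909e+02, 7.75128126e-03, 3.03335048e+02]), 'tcp_rot': array([-3.14055934e+00,  2.35397336e-05,  1.57087062e+00]), 'contact_force': array([ 0.29455857, -0.35260487,  0.58046566]), 'wrist_torque': array([-0.02369064, -0.05599991, -0.03185094]), 'opening': 1.0016173851564771} 53.900000000000006
```

View pics/a_scene.png

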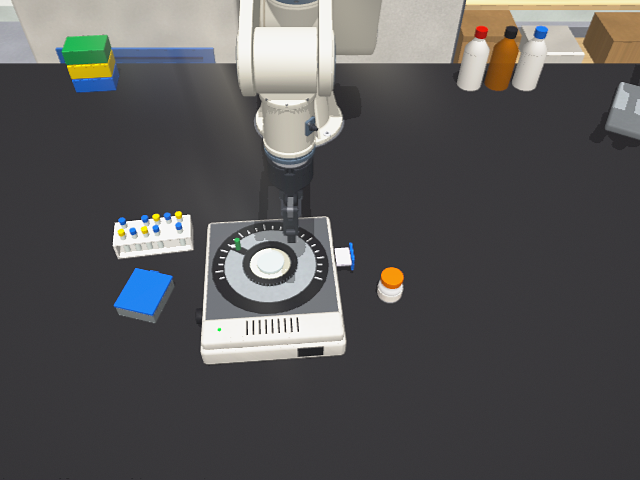

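View pics/a_side.png

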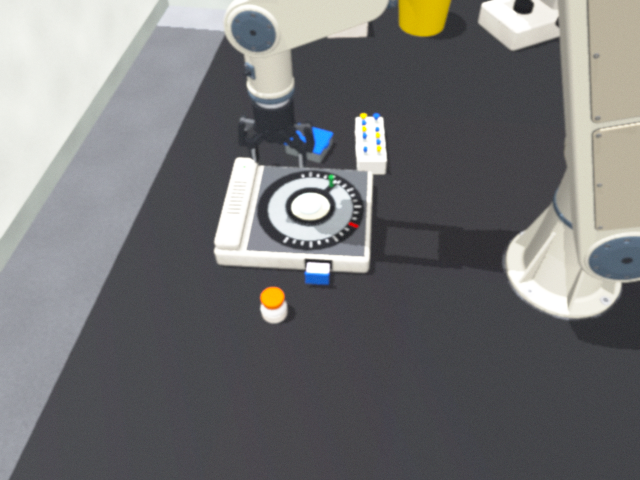

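View pics/a_wrist.png

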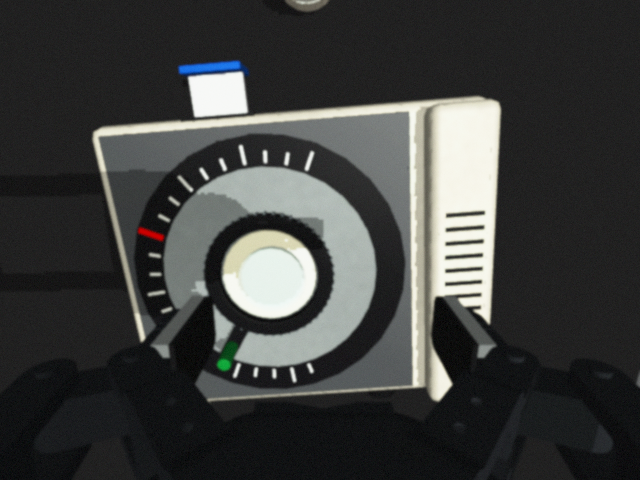

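The wrist view shows the whole base. The red mark is at about (151,234), the green post top at (224,365), the blue plate at (213,68) with the slide drawn out, and the jar at the top edge. The scene and side views show the rack and slide box on the -y side and the jar on the +y side. Next I'll measure positions.

```bash
cat > m.py <<'E'
from h import *
import pickle
from scipy.optimize import least_squares
fs=pickle.load(open('f0.pkl','rb'));f=fs['wrist'];im=f['color'];hsv=cv2.cvtColor(im,cv2.COLOR_BGR2HSV)
def blob(hsv,lo,hi,box=None,n=1):
    m=cv2.inRange(hsv,lo,hi)
    if box: k=np.zeros_like(m);k[box[1]:box[3],box[0]:box[2]]=1;m=m*k
    c,_=cv2.findContours(m,cv2.RETR_EXTERNAL,cv2.CHAIN_APPROX_NONE);c=max(c,key=cv2.contourArea);z=np.zeros_like(m);cv2.drawContours(z,[c],-1,255,-1)
    ys,xs=np.nonzero(z);return np.c_[xs,ys]
if __name__=='__main__':
    # marks
    m=((im.min(2)>110)&(im.max(2)-im.min(2)<40)).astype(np.uint8)
    n,l,st,ce=cv2.connectedComponentsWithStats(m)
    c0=cast(f,[270,262],60)[0];ends=[]
    for i in range(1,n):
        if not 15<st[i,4]<260:continue
        ys,xs=np.nonzero(l==i);P=cast(f,np.c_[xs,ys],60);r=np.hypot(*(P-c0)[:,:2].T)
        if 90<r.mean()<125: ends.append(P[np.argmin(r)][:2])
    ends=np.array(ends)
    s=least_squares(lambda p:np.hypot(*(ends-p[:2]).T)-p[2],[*c0[:2],100],loss='soft_l1');print('marks',len(ends),s.x,np.round(s.fun,1))
    c=s.x[:2]
    red=blob(hsv,(0,150,90),(8,255,255),(120,210,180,260));P=cast(f,red,60)[:,:2]
    rm=P.mean(0);print('red',rm,np.hypot(*(rm-c)))
    # base edges: gradient
    g=cv2.GaussianBlur(cv2.cvtColor(im,cv2.COLOR_BGR2GRAY),(3,3),0).astype(float)
    e=[];
    for y in range(150,290,4):
        r=np.diff(g[y,395:435]);e.append([395+np.argmax(r)+.5,y])
    E=cast(f,e,58)[:,:2];v=cv2.fitLine(E.astype(np.float32),cv2.DIST_HUBER,0,.01,.01).ravel();print('x140 edge dir',v, 'yaw',np.arctan2(v[1],v[0])%np.pi-np.pi/2, 'dist',abs(np.cross(v[:2],c-v[2:])))
    e=[]
    for x in list(range(120,180,4))+list(range(255,400,4)):
        y0=int(133-(x-100)*33/390);r=np.diff(g[y0-14:y0+5,x]);e.append([x,y0-14+np.argmax(r)+.5])
    E=cast(f,e,58)[:,:2];v=cv2.fitLine(E.astype(np.float32),cv2.DIST_HUBER,0,.01,.01).ravel();print('y140 edge yaw',np.arctan(v[1]/v[0]),'dist',abs(np.cross(v[:2],c-v[2:])))
    for n,box in (('wrist',(190,330,250,380)),('scene',(225,232,246,255)),('side',(322,170,340,190))):
        F=fs[n];h=cv2.cvtColor(F['color'],cv2.COLOR_BGR2HSV)
        b=blob(h,(45,80,40),(80,255,255),box);
        up=b[b[:,1]<=np.percentile(b[:,1],30)].mean(0) if n!='wrist' else b[b[:,1]>=b[:,1].max()-9].mean(0)
        P=cast(F,up,97 if n=='wrist' else 92)[0];print(n,'post',len(b),up,P,np.hypot(*(P[:2]-c)),np.arctan2(*(P[:2]-c)[::-1]))
    print('red ang',np.arctan2(*(rm-c)[::-1]))
    for n,box in(('wrist',(160,50,270,90)),('side',(295,255,340,295)),('scene',(340,235,365,275))):
        F=fs[n];h=cv2.cvtColor(F['color'],cv2.COLOR_BGR2HSV);b=blob(h,(100,120,50),(125,255,255),box)
        print(n,'blue',len(b),b.min(0),b.max(0))
        q=cv2.boxPoints(cv2.minAreaRect(b.astype(np.float32)));print(np.round(np.c_[q,cast(F,q,52)],1).tolist())
E
python3 -W ignore m.py
```

```text
marks 18 [575.18237954 -53.04148705  99.82193022] [-0.2  0.1  0.3 -0.  -0.2 -0.1 -0.1  0.1  0.1 -0.2  0.2  0.1  0.2 -0.2
  0.3 -0.1  0.  -0.3]
red [471.1801796  -14.79873641] 110.8104939484488
x140 edge dir [ 7.5210489e-02 -9.9716771e-01  7.0203644e+02 -3.6020677e+00] yaw 0.07528162 dist 130.21313343944936
y140 edge yaw 0.07639318 dist 139.41940119592508
wrist post 430 [223.73571429 365.85714286] [ 538.11677856 -124.5155746    97.        ] 80.51337757066469 -2.049203480954632
scene post 59 [236.72727273 239.59090909] [ 536.44588849 -123.79742566   92.        ] 80.66547333479613 -2.071692188201578
side post 63 [330.5        175.63636364] [ 540.69070105 -129.46158047   92.        ] 83.84334538154025 -1.9947665777575319
red ang 2.7892276219351446
wrist blue 783 [177  60] [248  76]
[[176.9, 60.8, 506.8, 127.2, 52.0], [247.8, 59.7, 564.1, 128.1, 52.0], [248.1, 75.0, 563.7, 116.7, 52.0], [177.1, 76.1, 505.8, 115.8, 52.0]]
side blue 286 [304 272] [329 284]
[[303.0, 283.2, 556.3, 153.2, 52.0], [304.0, 271.8, 559.5, 124.1, 52.0], [329.8, 274.1, 504.6, 122.0, 52.0], [328.8, 285.5, 502.2, 151.1, 52.0]]
scene blue 100 [349 242] [354 270]
[[348.7, 242.0, 509.2, 117.2, 52.0], [353.3, 241.8, 508.5, 127.4, 52.0], [354.8, 269.9, 586.9, 126.5, 52.0], [350.2, 270.1, 587.5, 116.8, 52.0]]
```

Measured: stage axis (575.2, -53.0), base yaw 0.076. The red mark is at 2.789 rad and the lever at about 4.234 rad, so it has to turn about 1.445 rad clockwise. Relative to the base front that puts the mark at -0.43 and the lever at +1.02, both inside the given ranges. The slide face is at about (531.5, 127.6), 35 mm out. I'll shut the gripper and move above a point outside the slide.

Emit:
{"api": "drive_tool", "payload": {
  "targets": [0.03, -0.018, 0.01, 0, 0, -0.02, 0, 0.06, -0.036, 0.02, 0, 0, -0.04, 0, 0.09, -0.055, 0.03, 0, 0, -0.06, 0, 0.12, -0.073, 0.05, 0, 0, -0.076, 0, 0.145, -0.088, 0.07, 0, 0, -0.076, 0, 0.157, -0.095, 0.09, 0, 0, -0.076, 0, 0.157, -0.095, 0.1, 0, 0, -0.076, 0, 0.157, -0.095, 0.1, 0, 0, -0.076, 0, 0.157, -0.095, 0.1, 0, 0, -0.076, 0],
  "force": 40
}}

```text
clock: 0.9
eef_pos: [530.4, 156.6, 203.8]
tcp_rot: [-3.141, 0.0, 1.647]
contact_force: [0.8, 1.0, 0.1]
opening: -0.002
```

```bash
python3 - <<'E'
from h import *
import pickle
fs=pickle.load(open('f0.pkl','rb'))
print('jar scene',cast(fs['scene'],[391,279],65),'side',cast(fs['side'],[273,297],65))
print('box',cast(fs['scene'],[147,290],38),'rack',cast(fs['scene'],[[122,221],[179,214],[180,226],[121,233]],72).round())
f=grab('wrist','b.png');pickle.dump(f,open('fb.pkl','wb'));s=sense();print(s['eef_pos'],s['tcp_rot'],s['contact_force'],s['opening'],s['clock'])
E
```

```text
jar scene [[620.91900851 198.57075252  65.        ]] side [[608.19976295 204.08308435  65.        ]]
box [[ 628.5930738  -308.54911592   38.        ]] rack [[ 464. -388.   72.]
 [ 443. -264.   72.]
 [ 479. -256.   72.]
 [ 500. -382.   72.]]
[530.98150014 156.41673064 204.51553348] [3.14075172e+00 8.03073844e-05 1.64624398e+00] [-0.2477174   0.05169222  0.79543741] -0.0033672168645371738 0.95
```

View pics/b.png

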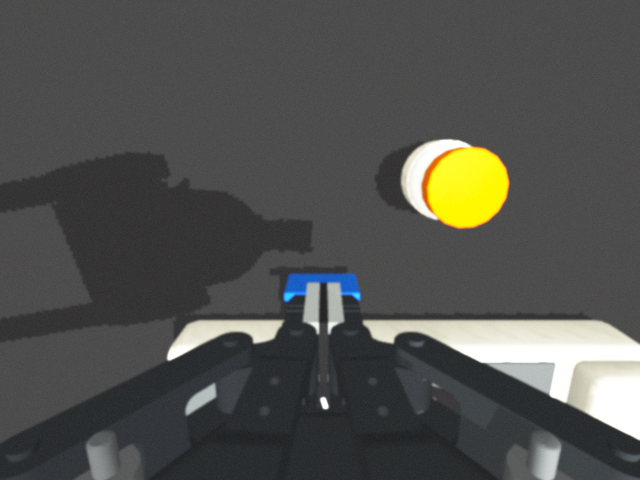

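The picture shows the shut fingers, with the blue plate behind them (columns 285-360, outer top edge near row 275) and the jar at about (455,185). The plate is centred on the fingers. I'll check its outer face from here, then go down.

```bash
python3 - <<'E'
from h import *
import pickle
from m import blob
f=pickle.load(open('fb.pkl','rb'));h=cv2.cvtColor(f['color'],cv2.COLOR_BGR2HSV)
b=blob(h,(95,120,50),(125,255,255),(270,260,380,310));print(b.min(0),b.max(0))
u=[[b[:,0].min(),b[b[:,0]<b[:,0].min()+4][:,1].min()],[b[:,0].max(),b[b[:,0]>b[:,0].max()-4][:,1].min()]]
print(u,cast(f,u,52))
E
```

```text
[283 273] [360 302]
[[np.int64(283), np.int64(281)], [np.int64(360), np.int64(281)]] [[506.29507774 131.68220334  52.        ]
 [556.55265007 135.52756166  52.        ]]
```

Emit:
{"api": "drive_tool", "payload": {
  "targets": [0, 0, 0.025, 0, 0, 0, 0, 0, 0, 0.05, 0, 0, 0, 0, 0, 0, 0.075, 0, 0, 0, 0, 0, 0, 0.095, 0, 0, 0, 0, 0, 0, 0.1, 0, 0, 0, 0, 0, 0, 0.1, 0, 0, 0, 0]
}}

```text
clock: 1.45
eef_pos: [530.3, 156.1, 103.5]
tcp_rot: [-3.14, 0.0, 1.646]
contact_force: [-0.3, -0.6, -0.2]
opening: -0.003
```

Emit:
{"api": "drive_tool", "payload": {
  "targets": [0, 0, 0.005, 0, 0, 0, 0, -0.005, 0, 0.005, 0, 0, 0, 0, -0.01, 0, 0.005, 0, 0, 0, 0, -0.014, 0, 0.005, 0, 0, 0, 0, -0.018, 0, 0.005, 0, 0, 0, 0, -0.022, 0, 0.005, 0, 0, 0, 0, -0.026, 0, 0.005, 0, 0, 0, 0, -0.03, 0, 0.005, 0, 0, 0, 0, -0.034, 0, 0.005, 0, 0, 0, 0, -0.038, 0, 0.005, 0, 0, 0, 0, -0.042, 0, 0.005, 0, 0, 0, 0, -0.045, 0, 0.005, 0, 0, 0, 0]
}}

```text
clock: 2.45
eef_pos: [533.7, 111.8, 98.9]
tcp_rot: [3.141, -0.0, 1.647]
contact_force: [1.5, 2.4, 0.9]
opening: -0.004
```

Emit:
{"api": "drive_tool", "payload": {
  "targets": [-0.002, 0, 0, 0, 0, 0, 0, -0.004, 0, 0, 0, 0, 0, 0, -0.006, 0, 0, 0, 0, 0, 0, -0.007, 0, 0, 0, 0, 0, 0, -0.008, 0, 0, 0, 0, 0, 0, -0.008, 0, 0, 0, 0, 0, 0]
}}

```text
clock: 2.95
eef_pos: [533.9, 103.9, 98.8]
tcp_rot: [-3.141, 0.0, 1.647]
contact_force: [0.2, 1.0, 0.6]
opening: 0.001
```

Emit:
{"api": "drive_tool", "payload": {
  "targets": [-0.001, 0, 0, 0, 0, 0, 0, -0.002, 0, 0, 0, 0, 0, 0, -0.003, 0, 0, 0, 0, 0, 0, -0.003, 0, 0, 0, 0, 0, 0]
}}

```text
clock: 3.28
eef_pos: [533.9, 103.4, 98.8]
tcp_rot: [-3.141, -0.003, 1.645]
contact_force: [-1.8, 20.2, -0.6]
opening: 0.002
```

The slide stopped with a 20 N reaction at y = 103.4, against 103.3 predicted for home. Backing off and up.

Emit:
{"api": "drive_tool", "payload": {
  "targets": [0.01, 0, 0, 0, 0, 0, 0, 0.025, 0, 0, 0, 0, 0, 0, 0.03, 0, 0, 0, 0, 0, 0, 0.03, 0, -0.03, 0, 0, 0, 0, 0.03, 0, -0.06, 0, 0, 0, 0, 0.03, 0, -0.09, 0, 0, 0, 0, 0.03, 0, -0.12, 0, 0, 0, 0, 0.03, 0, -0.13, 0, 0, 0, 0, 0.03, 0, -0.13, 0, 0, 0, 0]
}}

```text
clock: 4.03
eef_pos: [533.1, 131.1, 231.4]
tcp_rot: [3.137, -0.0, 1.647]
contact_force: [0.5, 0.1, 0.2]
opening: 0.005
```

```bash
cat >> h.py <<'E'
C=np.array([575.2,-53.0])
def to(th,z,r=80):
    """tool-frame shift (m) and wz to put the TCP at angle th, radius r, tool x along the clockwise tangent"""
    s=sense();p=s['eef_pos'];y=s['tcp_rot'][2];x=np.array([np.cos(y),np.sin(y)]);yy=np.array([x[1],-x[0]])
    d=C+r*np.array([np.cos(th),np.sin(th)])-p[:2];w=(y-(th-np.pi/2)+np.pi)%(2*np.pi)-np.pi
    print('p',p.round(1),'yaw',y.round(3),'q6',s['qpos'][5].round(3),'F',s['contact_force'].round(1));return np.round([d@x/1e3,d@yy/1e3,(p[2]-z)/1e3,w],4)
E
python3 -c "
from h import *
print(to(4.60,200))"
```

```text
p [533.1 131.1 231.4] yaw 1.647 q6 0.163 F [0.5 0.1 0.2]
[-0.2654  0.013   0.0314 -1.3822]
```

Emit:
{"api": "drive_tool", "payload": {
  "targets": [-0.024, 0.001, 0, 0, 0, -0.115, 0, -0.048, 0.002, 0, 0, 0, -0.23, 0, -0.072, 0.003, 0, 0, 0, -0.345, 0, -0.096, 0.004, 0, 0, 0, -0.46, 0, -0.12, 0.005, 0, 0, 0, -0.575, 0, -0.144, 0.006, 0, 0, 0, -0.69, 0, -0.168, 0.008, 0, 0, 0, -0.805, 0, -0.192, 0.009, 0, 0, 0, -0.92, 0, -0.216, 0.01, 0, 0, 0, -1.035, 0, -0.24, 0.012, 0, 0, 0, -1.15, 0, -0.265, 0.013, 0, 0, 0, -1.265, 0, -0.265, 0.013, 0, 0, 0, -1.382, 0]
}}

```text
clock: 5.03
eef_pos: [564.6, -135.7, 226.7]
tcp_rot: [-3.14, -0.002, 3.033]
contact_force: [-0.1, -0.1, -0.2]
opening: -0.002
```

```bash
python3 -c "
from h import *
import pickle
f=grab('wrist','c.png');pickle.dump(f,open('fc.pkl','wb'))
print(to(4.60,150))"
```

```text
p [ 564.2 -134.2  226.6] yaw 3.041 q6 -1.705 F [-0.4  0.3  0.7]
[-0.0019  0.0019  0.0766  0.0114]
```

View pics/c.png

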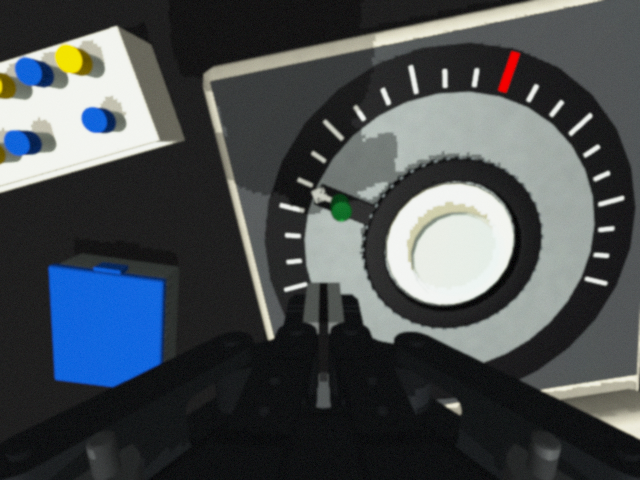

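The picture shows the green post top at (341,207), the white pointer at (318,193) and the red mark at (509,72). The fingers are in the clear behind the post, near (322,290). Now measuring from this view and descending.

```bash
cat > ang.py <<'E'
from h import *
from m import blob
def marks(f,guess):
    im=f['color'];h=cv2.cvtColor(im,cv2.COLOR_BGR2HSV)
    m=((im.min(2)>110)&(im.max(2)-im.min(2)<50)).astype(np.uint8);n,l,st,_=cv2.connectedComponentsWithStats(m);ends=[]
    for i in range(1,n):
        if not 15<st[i,4]<400:continue
        ys,xs=np.nonzero(l==i);P=cast(f,np.c_[xs,ys],61)[:,:2];r=np.hypot(*(P-C).T)
        if 97<r.min()<104 and 104<r.mean()<116: ends.append(P[np.argmin(r)])
    ends=np.array(ends);from scipy.optimize import least_squares
    s=least_squares(lambda p:np.hypot(*(ends-p).T)-100,C,loss='soft_l1');c=s.x
    mr=cv2.inRange(h,(0,150,60),(8,255,255))+cv2.inRange(h,(172,150,60),(180,255,255));ys,xs=np.nonzero(mr);P=cast(f,np.c_[xs,ys],61)[:,:2];P=P[(abs(np.hypot(*(P-c).T)-111)<14)]
    ar=np.arctan2(*(P-c).mean(0)[::-1])
    mg=cv2.inRange(h,(45,80,30),(80,255,255));ys,xs=np.nonzero(mg);P=cast(f,np.c_[xs,ys],97)[:,:2];k=abs(np.hypot(*(P-c).T)-80)<12
    # bright top face
    v=im[ys,xs,1];t=k&(v>np.percentile(v[k],30)) ; q=P[t].mean(0)-c
    # white pointer: bright pixels r 88..99 near lever angle, on plane z=62
    ys,xs=np.nonzero(im.min(2)>150);P=cast(f,np.c_[xs,ys],62)[:,:2]-c;r=np.hypot(*P.T);a=np.arctan2(P[:,1],P[:,0]);al=np.arctan2(q[1],q[0])
    w=(r>88)&(r<99)&(abs((a-al+np.pi)%(2*np.pi)-np.pi)<.12);pt=P[w].mean(0) if w.any() else [0,0]
    print('c',c.round(1),len(ends),'red n',len(xs),'red',ar%6.2832,'post r',np.hypot(*q).round(1),'ang',al%6.2832,'ptr n',w.sum(),'r',np.hypot(*pt).round(1),'ang',np.arctan2(pt[1],pt[0])%6.2832)
E
python3 -c "
from ang import *
import pickle
marks(pickle.load(open('fc.pkl','rb')),0);marks(pickle.load(open('f0.pkl','rb'))['wrist'],0)"
```

```text
c [576.1 -52.7] 21 red n 61013 red 2.7926836290316164 post r 80.1 ang 4.208435103527267 ptr n 123 r 93.3 ang 4.224785368291078
c [575.8 -52.7] 18 red n 41406 red 2.7922133396554862 post r 77.8 ang 4.221556031679474 ptr n 19 r 91.4 ang 4.302677856452632
```

Emit:
{"api": "drive_tool", "payload": {
  "targets": [0, 0, 0.025, 0, 0, 0, 0, 0, 0, 0.05, 0, 0, 0, 0, 0, 0, 0.07, 0, 0, 0, 0, 0, 0, 0.077, 0, 0, 0, 0, 0, 0, 0.077, 0, 0, 0, 0]
}}

```text
clock: 5.5
eef_pos: [563.1, -131.4, 148.9]
tcp_rot: [3.141, -0.006, 3.027]
contact_force: [-0.9, -0.4, -0.4]
opening: 0.003
```

```bash
python3 -c "
from h import *
print(to(4.60,149))
for t in (4.54,4.48,4.42,4.36,4.3,4.24,4.18,4.12,4.06,4.0): print(t,to(t,149).tolist())"
```

```text
p [ 563.1 -131.4  148.9] yaw 3.027 q6 -1.688 F [-0.9 -0.4 -0.4]
[-0.0032 -0.0007 -0.0001 -0.0019]
p [ 563.1 -131.4  148.9] yaw 3.027 q6 -1.688 F [-0.9 -0.4 -0.4]
4.54 [0.0016, -0.0006, -0.0001, 0.0581]
p [ 563.1 -131.4  148.9] yaw 3.027 q6 -1.688 F [-0.9 -0.4 -0.4]
4.48 [0.0063, -0.0001, -0.0001, 0.1181]
p [ 563.1 -131.4  148.9] yaw 3.027 q6 -1.688 F [-0.9 -0.4 -0.4]
4.42 [0.0111, 0.0006, -0.0001, 0.1781]
p [ 563.1 -131.4  148.9] yaw 3.027 q6 -1.688 F [-0.9 -0.4 -0.4]
4.36 [0.0158, 0.0016, -0.0001, 0.2381]
p [ 563.1 -131.4  148.9] yaw 3.027 q6 -1.688 F [-0.9 -0.4 -0.4]
4.3 [0.0204, 0.0028, -0.0001, 0.2981]
p [ 563.1 -131.4  148.9] yaw 3.027 q6 -1.688 F [-0.9 -0.4 -0.4]
4.24 [0.025, 0.0044, -0.0001, 0.3581]
p [ 563.1 -131.4  148.9] yaw 3.027 q6 -1.688 F [-0.9 -0.4 -0.4]
4.18 [0.0294, 0.0062, -0.0001, 0.4181]
p [ 563.1 -131.4  148.9] yaw 3.027 q6 -1.688 F [-0.9 -0.4 -0.4]
4.12 [0.0337, 0.0083, -0.0001, 0.4781]
p [ 563.1 -131.4  148.9] yaw 3.027 q6 -1.688 F [-0.9 -0.4 -0.4]
4.06 [0.0379, 0.0106, -0.0001, 0.5381]
p [ 563.1 -131.4  148.9] yaw 3.027 q6 -1.688 F [-0.9 -0.4 -0.4]
4.0 [0.042, 0.0132, -0.0001, 0.5981]
```

Emit:
{"api": "drive_tool", "payload": {
  "targets": [0.0016, -0.0006, 0, 0, 0, 0.058, 0, 0.0063, -0.0001, 0, 0, 0, 0.118, 0, 0.0111, 0.0006, 0, 0, 0, 0.178, 0, 0.0158, 0.0016, 0, 0, 0, 0.238, 0, 0.0204, 0.0028, 0, 0, 0, 0.298, 0, 0.025, 0.0044, 0, 0, 0, 0.358, 0, 0.0294, 0.0062, 0, 0, 0, 0.418, 0, 0.0337, 0.0083, 0, 0, 0, 0.478, 0, 0.0379, 0.0106, 0, 0, 0, 0.538, 0, 0.042, 0.0132, 0, 0, 0, 0.598, 0]
}}

```text
clock: 6.33
eef_pos: [525.5, -114.6, 153.0]
tcp_rot: [3.141, 0.002, 2.427]
contact_force: [1.3, -2.7, -0.8]
opening: 0.003
```

```bash
sed -i 's/^C=.*/C=np.array([575.9,-52.8])/' h.py; python3 -c "
from ang import *
f=grab('wrist','d.png');marks(f,0)
for t in np.arange(3.94,3.2,-.06): print(t.round(2),to(t,149).tolist())" | awk '!/^p/||!s++'
```

```text
c [576.  -52.9] 12 red n 75528 red 2.7903204747009194 post r 80.5 ang 3.7947832362329934 ptr n 291 r 93.5 ang 3.84371620667791
p [ 524.7 -114.   152.9] yaw 2.423 q6 -1.068 F [1.2 0.7 1. ]
3.94 [0.006, -0.0001, 0.0039, 0.0537]
3.88 [0.0108, 0.0003, 0.0039, 0.1137]
3.82 [0.0156, 0.001, 0.0039, 0.1737]
3.76 [0.0203, 0.002, 0.0039, 0.2337]
3.7 [0.0249, 0.0032, 0.0039, 0.2937]
3.64 [0.0295, 0.0047, 0.0039, 0.3537]
3.58 [0.0339, 0.0065, 0.0039, 0.4137]
3.52 [0.0382, 0.0086, 0.0039, 0.4737]
3.46 [0.0424, 0.0109, 0.0039, 0.5337]
3.4 [0.0465, 0.0135, 0.0039, 0.5937]
3.34 [0.0504, 0.0163, 0.0039, 0.6537]
3.28 [0.0541, 0.0193, 0.0039, 0.7137]
3.22 [0.0577, 0.0226, 0.0039, 0.7737]
```

View pics/d.png

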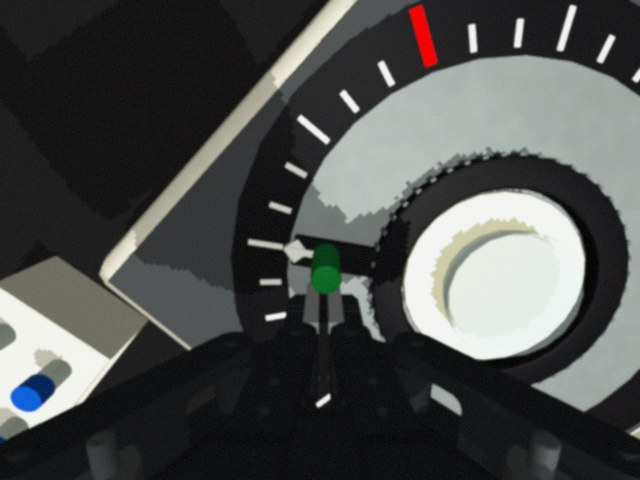

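The pointer at (295,249) now stands on the sixth mark from red, which puts it at 3.84 rad. The lever trails the finger by 0.173 rad, so the finger should finish at about 2.96.

Emit:
{"api": "drive_tool", "payload": {
  "targets": [0.006, -0.0001, 0.001, 0, 0, 0.054, 0, 0.0108, 0.0003, 0.002, 0, 0, 0.114, 0, 0.0156, 0.001, 0.003, 0, 0, 0.174, 0, 0.0203, 0.002, 0.003, 0, 0, 0.234, 0, 0.0249, 0.0032, 0.003, 0, 0, 0.294, 0, 0.0295, 0.0047, 0.003, 0, 0, 0.354, 0, 0.0339, 0.0065, 0.003, 0, 0, 0.414, 0, 0.0382, 0.0086, 0.003, 0, 0, 0.474, 0, 0.0424, 0.0109, 0.003, 0, 0, 0.534, 0, 0.0465, 0.0135, 0.003, 0, 0, 0.594, 0, 0.0504, 0.0163, 0.003, 0, 0, 0.654, 0, 0.0541, 0.0193, 0.003, 0, 0, 0.714, 0]
}}

```text
clock: 7.38
eef_pos: [497.2, -64.5, 150.0]
tcp_rot: [3.14, 0.001, 1.715]
contact_force: [0.5, -3.0, 1.9]
opening: 0.002
```

```bash
python3 -c "
from ang import *
f=grab('wrist','e.png');marks(f,0);s=sense();print(s['clock'],np.arctan2(*(s['eef_pos'][:2]-C)[::-1])%6.2832)
for t in np.arange(3.22,2.93,-.04): print(t.round(2),to(t,149).tolist())" | awk '!/^p/||!s++'
```

```text
c [576. -53.] 12 red n 70464 red 2.7904444390075085 post r 80.3 ang 3.05241526248793 ptr n 557 r 93.1 ang 3.033882380969354
7.4333 3.280756656674283
p [497.1 -63.8 149.9] yaw 1.71 q6 -0.27 F [ 0.7 -0.5  0.3]
3.22 [0.0049, -0.0002, 0.0009, 0.0613]
3.18 [0.008, 0.0, 0.0009, 0.1013]
3.14 [0.0112, 0.0004, 0.0009, 0.1413]
3.1 [0.0144, 0.0009, 0.0009, 0.1813]
3.06 [0.0175, 0.0016, 0.0009, 0.2213]
3.02 [0.0206, 0.0023, 0.0009, 0.2613]
2.98 [0.0237, 0.0032, 0.0009, 0.3013]
2.94 [0.0267, 0.0042, 0.0009, 0.3413]
```

Emit:
{"api": "drive_tool", "payload": {
  "targets": [0.0049, -0.0002, 0, 0, 0, 0.061, 0, 0.008, 0, 0, 0, 0, 0.101, 0, 0.0112, 0.0004, 0, 0, 0, 0.141, 0, 0.0144, 0.0009, 0, 0, 0, 0.181, 0, 0.0175, 0.0016, 0, 0, 0, 0.221, 0, 0.0206, 0.0023, 0, 0, 0, 0.261, 0, 0.0206, 0.0023, 0, 0, 0, 0.261, 0]
}}

```text
clock: 8.02
eef_pos: [496.4, -43.5, 149.6]
tcp_rot: [3.14, 0.0, 1.456]
contact_force: [0.7, 0.2, 0.7]
opening: 0.001
```

```bash
python3 -c "
from ang import *
f=grab('wrist');cv2.imwrite('pics/f.png',cv2.resize(f['color'][0:400,120:520],None,fx=1.5,fy=1.5,interpolation=2));marks(f,0);s=sense();print(s['clock'],np.arctan2(*(s['eef_pos'][:2]-C)[::-1])%6.2832)
for t in np.arange(3.02,2.93,-.01): print(t.round(2),to(t,149).tolist())" | awk '!/^p/||!s++'
```

```text
c [575.9 -53. ] 11 red n 70869 red 2.790055044962018 post r 80.3 ang 2.7877004055682404 ptr n 600 r 93.0 ang 2.7717873019818873
8.0667 3.0264798761498035
p [496.1 -43.6 149.4] yaw 1.458 q6 0.022 F [ 0.4 -0.3 -0.3]
3.02 [0.0005, 0.0003, 0.0004, 0.009]
3.01 [0.0013, 0.0003, 0.0004, 0.019]
3.0 [0.0021, 0.0004, 0.0004, 0.029]
2.99 [0.0029, 0.0004, 0.0004, 0.039]
2.98 [0.0037, 0.0004, 0.0004, 0.049]
2.97 [0.0045, 0.0005, 0.0004, 0.059]
2.96 [0.0053, 0.0005, 0.0004, 0.069]
2.95 [0.0061, 0.0006, 0.0004, 0.079]
2.94 [0.0069, 0.0006, 0.0004, 0.089]
```

View pics/f.png

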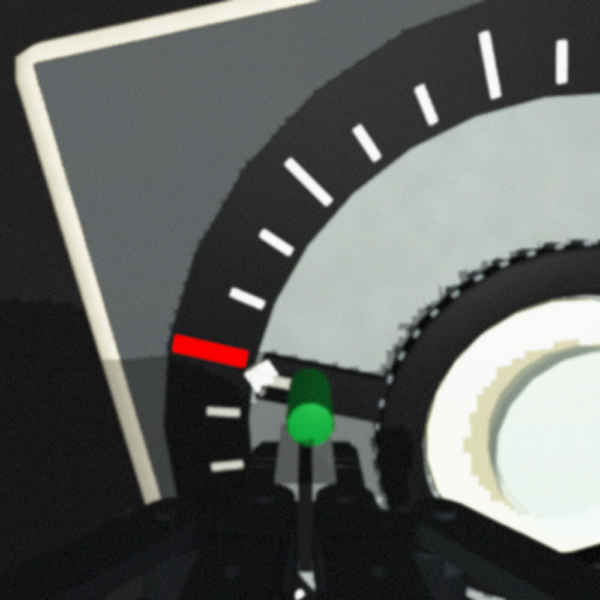

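The pointer tip is at crop (249,372) and the red inner end at (248,359), so about 4 mm, or 0.04 rad, is left. I'll cast these two points and tune the pointer mask.

```bash
cat > tip.py <<'E'
from ang import *
c=np.array([575.9,-53.0]);A=lambda P:np.arctan2(P[:,1],P[:,0])%6.2832
def tip(f,g,red=2.7902):
    im=f['color'];ys,xs=np.mgrid[0:480,0:640];uv=np.c_[xs.ravel(),ys.ravel()];P=cast(f,uv,62)[:,:2]-c;r=np.hypot(*P.T);a=A(P)
    for lo in(205,220,235):
        w=(r>91)&(r<99.5)&(abs(a-g)<.1)&(im.min(2).ravel()>lo);print(lo,w.sum(),'px',uv[w].mean(0).round(1),'r',r[w].mean().round(1),'ang',a[w].mean().round(4))
E
python3 -c "
from tip import *
f=grab('wrist');uv=[[286,248],[285.3,239.3]];P=cast(f,uv,62)[:,:2]-c;print(np.hypot(*P.T),A(P));tip(f,2.83)
b=f['color'][240:262,280:306].min(2);print(b[::2,::2])"
```

```text
[98.71965861 99.82120238] [2.82669713 2.78693087]
205 230 px [294.8 249.9] r 94.7 ang 2.8273
220 214 px [294.9 249.9] r 94.6 ang 2.8273
235 183 px [295.1 249.7] r 94.5 ang 2.8264
[[  0   0   0  28  23  39 102 116 121 175 137  44  30]
 [  0   0   4  20  28  74 130 186 233 245 230 103  35]
 [ 14   5  16  49  93 150 216 244 248 249 246 207  75]
 [ 25  20  52 128 195 232 244 248 248 248 249 244 162]
 [ 26  31 139 225 240 241 241 242 241 245 246 246 232]
 [ 25  37 163 241 241 248 249 247 247 245 243 237 226]
 [ 28  31  80 209 241 249 249 249 249 249 248 237 205]
 [ 22  32  31 114 224 246 248 247 247 247 246 234 206]
 [ 29  29  24  39 152 243 248 231 189 205 213 206 200]
 [ 26  29  28  27  91 218 245 201  87 150 179 162 130]
 [ 25  25  28  25  82 171 222 153  42  78  92  59  28]]
```

Emit:
{"api": "drive_tool", "payload": {
  "targets": [0.001, 0.0003, 0, 0, 0, 0.015, 0, 0.002, 0.0004, 0, 0, 0, 0.029, 0, 0.0025, 0.0004, 0, 0, 0, 0.034, 0, 0.0025, 0.0004, 0, 0, 0, 0.034, 0]
}}

```text
clock: 8.45
eef_pos: [496.2, -41.3, 148.9]
tcp_rot: [-3.141, 0.0, 1.422]
contact_force: [-2.0, -2.3, 1.3]
opening: 0.004
```

```bash
python3 -c "
from tip import *
f=grab('wrist');tip(f,2.81);marks(f,0);s=sense();print(s['clock'],np.arctan2(*(s['eef_pos'][:2]-C)[::-1])%6.2832,s['eef_pos'],s['contact_force'])"
```

```text
205 252 px [294.8 251.8] r 94.6 ang 2.8063
220 226 px [294.6 251.7] r 94.7 ang 2.8056
235 183 px [294.3 251.6] r 94.9 ang 2.8055
c [575.9 -53.1] 10 red n 71148 red 2.7890606596288423 post r 80.3 ang 2.762343358444527 ptr n 628 r 93.0 ang 2.7510949784277674
8.5 2.9982411837459226 [496.24505123 -41.30248127 148.8494256 ] [-1.76350773 -2.3771242   1.7020949 ]
```

Emit:
{"api": "drive_tool", "payload": {
  "targets": [0.0007, 0, 0, 0, 0, 0.008, 0, 0.0014, 0.0001, 0, 0, 0, 0.016, 0, 0.0014, 0.0001, 0, 0, 0, 0.016, 0, 0.0014, 0.0001, 0, 0, 0, 0.016, 0]
}}

```text
clock: 8.83
eef_pos: [496.5, -39.8, 148.8]
tcp_rot: [-3.141, -0.0, 1.406]
contact_force: [-0.9, -1.1, 1.4]
opening: 0.002
```

```bash
python3 -c "
from tip import *
f=grab('wrist');cv2.imwrite('pics/g.png',cv2.resize(f['color'][150:350,200:400],None,fx=3,fy=3,interpolation=2));tip(f,2.79);marks(f,0);s=sense();print(s['clock'],s['eef_pos'],s['contact_force'])"
```

```text
205 256 px [294.7 251.8] r 94.6 ang 2.787
220 235 px [294.7 251.6] r 94.6 ang 2.7861
235 201 px [294.9 251.2] r 94.6 ang 2.784
c [575.9 -53. ] 10 red n 71193 red 2.7898076083767016 post r 80.4 ang 2.744382973756818 ptr n 648 r 93.1 ang 2.735315968075027
8.8833 [496.58065722 -39.84357445 148.81428116] [-1.02462623 -1.17982716  0.99625852]
```

View pics/g.png

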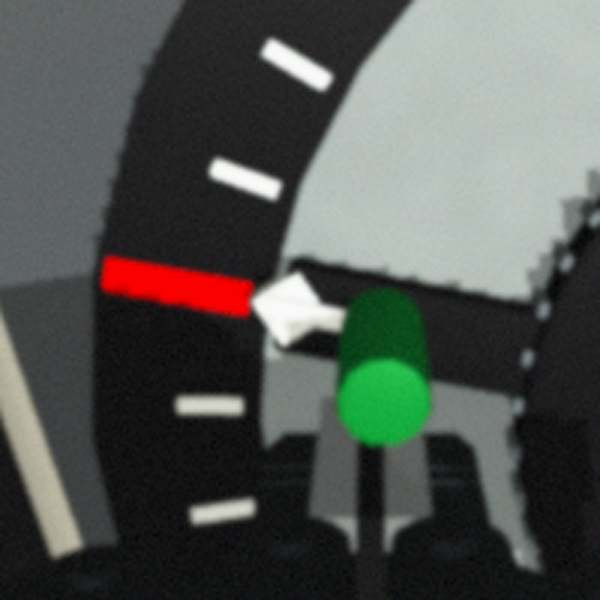

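The pointer tip is at (251,303) in the crop and the red inner end at (252,300), so they are aligned to about 0.3 mm. I'll back off along the arc tangent, lift, and look from above.

Emit:
{"api": "drive_tool", "payload": {
  "targets": [-0.003, 0, 0, 0, 0, 0, 0, -0.01, 0, 0, 0, 0, 0, 0, -0.018, 0, 0, 0, 0, 0, 0, -0.02, 0, 0, 0, 0, 0, 0, -0.02, 0, -0.03, 0, 0, 0, 0, -0.02, 0, -0.07, 0, 0, 0, 0, -0.02, 0, -0.11, 0, 0, 0, 0, -0.02, 0, -0.14, 0, 0, 0, 0, -0.02, 0.03, -0.15, 0, 0, 0, 0, -0.02, 0.06, -0.15, 0, 0, 0, 0, -0.02, 0.06, -0.15, 0, 0, 0, 0, -0.02, 0.06, -0.15, 0, 0, 0, 0]
}}

```text
clock: 9.88
eef_pos: [553.3, -70.0, 298.8]
tcp_rot: [3.141, -0.0, 1.405]
contact_force: [-0.2, 0.2, -0.8]
opening: 0.002
```

```bash
python3 -W ignore -c "
from tip import *
import pickle
f=grab('wrist','i.png');tip(f,2.79);marks(f,0);s=sense();print(s['clock'],s['eef_pos'],s['contact_force'])
h=cv2.cvtColor(f['color'],cv2.COLOR_BGR2HSV);m=cv2.inRange(h,(100,120,50),(125,255,255));ys,xs=np.nonzero(m);P=cast(f,np.c_[xs,ys],52)[:,:2]-c
R=np.array([[np.cos(.076),-np.sin(.076)],[np.sin(.076),np.cos(.076)]]);B=P@R;k=(abs(B[:,0]+30)<40)&(abs(B[:,1]-145)<40);print('plate in base',k.sum(),np.percentile(B[k],[1,99],axis=0))
f0=pickle.load(open('f0.pkl','rb'))
for n,bx in(('scene',[(100,205,210,330),(365,260,420,310)]),('side',[(245,280,300,330),(350,105,395,180)])):
    g=grab(n)
    for b in bx: d=cv2.absdiff(g['color'],f0[n]['color'])[b[1]:b[3],b[0]:b[2]].max(2);print(n,b,(d>50).sum())
    if n=='side': cv2.imwrite('pics/j.png',cv2.resize(g['color'][130:340,190:420],None,fx=2.5,fy=2.5))
"
```

```text
205 71 px [233.5 172.4] r 95.5 ang 2.7737
220 61 px [233.3 172.2] r 95.7 ang 2.7722
235 44 px [233.5 172.1] r 95.5 ang 2.771
c [576.1 -52.9] 19 red n 57823 red 2.792582367745179 post r 79.7 ang 2.7604285285912096 ptr n 151 r 94.0 ang 2.7377428783494797
9.9333 [552.14330211 -69.74271487 298.30936891] [-0.59439674 -0.46798511  0.06762505]
plate in base 761 [[-55.21515177 141.32283419]
 [ -4.85017325 149.09705755]]
scene (100, 205, 210, 330) 0
scene (365, 260, 420, 310) 0
side (245, 280, 300, 330) 0
side (350, 105, 395, 180) 0
```

View pics/i.png

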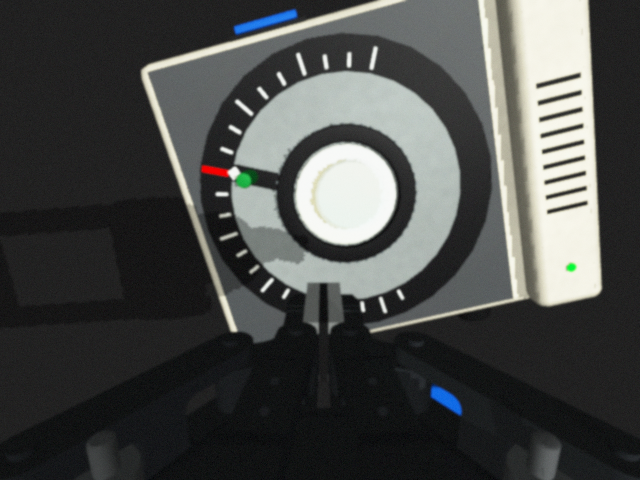

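View pics/j.png

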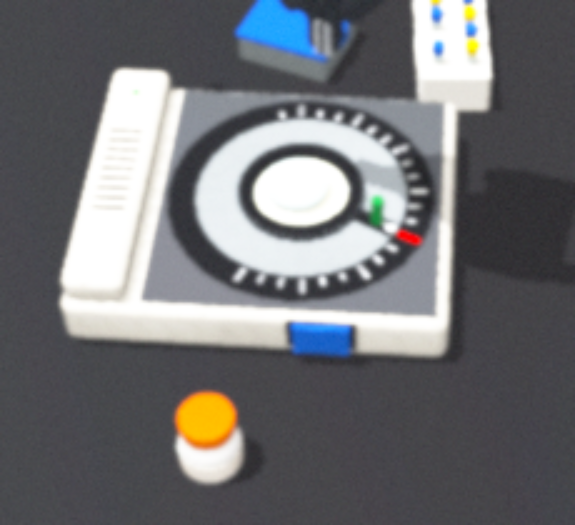

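The slide reads home: outer face at y ≈ 148-149 in the base frame, and x from -55 to -5. The dish is on the stage, and the jar, box and rack show no pixel change. The pointer at (233,172) reads about 0.017 rad past the red mark, which disagrees with the close-up. The post hides part of the pointer here, so I'll enlarge it.

```bash
python3 -c "
from tip import *
im=cv2.imread('pics/i.png');cv2.imwrite('pics/k.png',cv2.resize(im[140:210,190:290],None,fx=8,fy=8,interpolation=cv2.INTER_CUBIC))
f=grab('wrist');c=np.array([576.1,-52.9]);print(proj(f,[[*(c+r*np.array([np.cos(a),np.sin(a)])),z] for r,a,z in((100,2.7926,62),(100,2.7726,62),(122,2.7926,61),(80,2.7926,97),(80,2.7726,97))]).round(1))
g=f['color'].min(2)
# lever edges: dark band on the lit plate, at radii inside the post
for r in(61,63,65,67):
    a=np.arange(2.55,3.0,.004);uv=proj(f,np.c_[c+r*np.c_[np.cos(a),np.sin(a)],np.full(len(a),66)]).astype(np.float32);v=cv2.remap(g,uv[None,:,0],uv[None,:,1],1)[0];d=a[v<70];print(r,d.min(),d.max(),d.mean(),len(d)*.004*r)
"
```

```text
[[230.9 173.6]
 [231.2 171.2]
 [204.9 168.6]
 [246.2 183.1]
 [246.5 181. ]]
61 2.666 2.878 2.772 13.176
63 2.67 2.87 2.77 12.852
65 2.674 2.866 2.7700000000000005 12.74
67 2.674 2.866 2.7700000000000005 13.132
```

View pics/k.png

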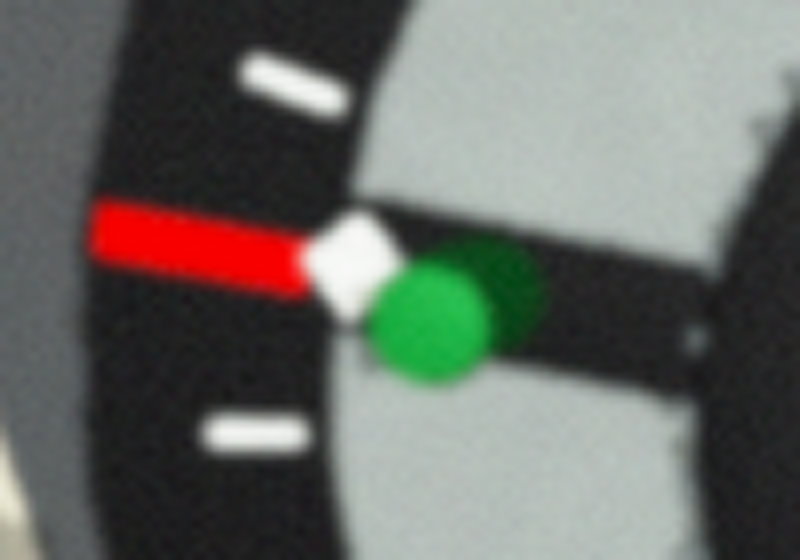

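From above, the lever's edges, the pointer diamond and the post put the lever 0.012-0.02 rad (about 1.5 mm) past the mark. The close-up was taken obliquely, so parallax explains the difference. There is plenty of time, so I'll nudge it back from the other side.

```bash
python3 -c "
from h import *
print(to(2.42,240).tolist())"
```

```text
p [551.5 -69.5 298.3] yaw 1.406 q6 0.037 F [ 0.1 -0.6 -0.9]
[0.0627, -0.0466, 0.0583, 0.5564]
```

Emit:
{"api": "drive_tool", "payload": {
  "targets": [0.01, -0.01, 0, 0, 0, 0.11, 0, 0.025, -0.02, 0.01, 0, 0, 0.22, 0, 0.04, -0.03, 0.02, 0, 0, 0.33, 0, 0.055, -0.04, 0.03, 0, 0, 0.44, 0, 0.0627, -0.0466, 0.045, 0, 0, 0.55, 0, 0.0627, -0.0466, 0.058, 0, 0, 0.556, 0, 0.0627, -0.0466, 0.058, 0, 0, 0.556, 0]
}}

```text
clock: 10.67
eef_pos: [514.6, 0.6, 238.7]
tcp_rot: [-3.138, 0.003, 0.851]
contact_force: [-0.6, -0.1, 0.3]
opening: 0.002
```

```bash
python3 -c "
from h import *
grab('wrist','l.png')
print(to(2.42,149).tolist())"
```

```text
p [5.155e+02 2.000e-01 2.399e+02] yaw 0.851 q6 0.717 F [0.4 0.6 0. ]
[0.0001, 0.0004, 0.0909, 0.002]
```

View pics/l.png

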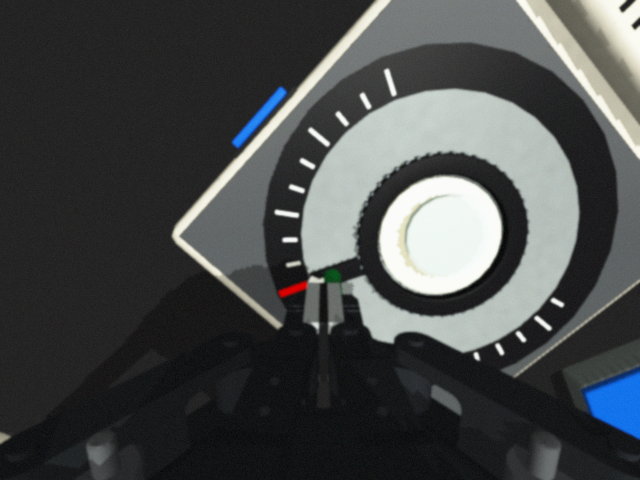

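The fingers at (322,285) stand on the clockwise side of the post at (332,275), with about 12 mm of clearance. Descending, then creeping back along the arc.

Emit:
{"api": "drive_tool", "payload": {
  "targets": [0, 0, 0.03, 0, 0, 0, 0, 0, 0, 0.06, 0, 0, 0, 0, 0, 0, 0.085, 0, 0, 0, 0, 0, 0, 0.091, 0, 0, 0, 0, 0, 0, 0.091, 0, 0, 0, 0]
}}

```text
clock: 11.13
eef_pos: [516.2, -0.3, 149.1]
tcp_rot: [-3.139, 0.002, 0.85]
contact_force: [-1.2, -0.3, 0.7]
opening: 0.002
```

```bash
python3 -c "
from h import *
for t in (2.46,2.5,2.53,2.55,2.56): print(t,to(t,149).tolist())" | awk '!/^p/||!s++'
```

```text
p [ 5.162e+02 -3.000e-01  1.491e+02] yaw 0.85 q6 0.717 F [-1.2 -0.3  0.7]
2.46 [-0.0032, -0.0004, 0.0001, -0.0392]
2.5 [-0.0064, -0.0002, 0.0001, -0.0792]
2.53 [-0.0088, -0.0, 0.0001, -0.1092]
2.55 [-0.0104, 0.0002, 0.0001, -0.1292]
2.56 [-0.0112, 0.0003, 0.0001, -0.1392]
```

Emit:
{"api": "drive_tool", "payload": {
  "targets": [-0.0032, -0.0004, 0, 0, 0, -0.039, 0, -0.0064, -0.0002, 0, 0, 0, -0.079, 0, -0.0088, 0, 0, 0, 0, -0.109, 0, -0.0104, 0.0002, 0, 0, 0, -0.129, 0, -0.0112, 0.0003, 0, 0, 0, -0.139, 0, -0.0112, 0.0003, 0, 0, 0, -0.139, 0]
}}

```text
clock: 11.63
eef_pos: [510.4, -8.8, 151.1]
tcp_rot: [3.14, -0.001, 0.989]
contact_force: [-0.0, 0.1, -0.3]
opening: 0.002
```

```bash
cat > s.py <<'E'
from tip import *
f=grab('wrist');s=sense();print(s['eef_pos'].round(2),np.arctan2(*(s['eef_pos'][:2]-C)[::-1])%6.2832,s['contact_force'].round(1))
h=cv2.cvtColor(f['color'],cv2.COLOR_BGR2HSV);m=cv2.inRange(h,(45,80,30),(80,255,255));ys,xs=np.nonzero(m);print('green px',len(xs),xs.mean() if len(xs) else 0,ys.mean() if len(xs) else 0)
g=f['color'].min(2)
for r in(61,64,67):
    a=np.arange(2.6,3.0,.004);uv=proj(f,np.c_[c+r*np.c_[np.cos(a),np.sin(a)],np.full(len(a),66)]).astype(np.float32);v=cv2.remap(g,uv[None,:,0],uv[None,:,1],1)[0];d=a[v<70];print(r,d.min() if len(d) else 0,d.max() if len(d) else 0)
E
python3 s.py
```

```text
[510.25  -8.67 150.78] 2.5497565909848348 [ 0.6 -0.3 -0.2]
green px 0 0 0
61 2.644 2.9960000000000004
64 2.6 2.9960000000000004
67 2.6 2.9960000000000004
```

Emit:
{"api": "drive_tool", "payload": {
  "targets": [-0.0008, 0, 0, 0, 0, -0.01, 0, -0.0016, 0, 0, 0, 0, -0.02, 0, -0.0016, 0, 0, 0, 0, -0.02, 0]
}}

```text
clock: 11.93
eef_pos: [509.3, -9.8, 150.2]
tcp_rot: [3.141, -0.001, 1.01]
contact_force: [1.5, 1.9, 2.0]
opening: -0.001
```

Emit:
{"api": "drive_tool", "payload": {
  "targets": [-0.0005, 0, 0, 0, 0, -0.006, 0, -0.0005, 0, 0, 0, 0, -0.006, 0]
}}

```text
clock: 12.1
eef_pos: [509.0, -10.3, 150.1]
tcp_rot: [3.141, -0.001, 1.015]
contact_force: [2.6, 2.5, 2.0]
opening: -0.0
```

Emit:
{"api": "drive_tool", "payload": {
  "targets": [-0.0005, 0, 0, 0, 0, -0.006, 0, -0.0005, 0, 0, 0, 0, -0.006, 0]
}}

```text
clock: 12.27
eef_pos: [508.6, -10.8, 150.0]
tcp_rot: [3.141, -0.0, 1.021]
contact_force: [2.7, 2.1, 2.3]
opening: -0.002
```

The contact force reached 2-3.5 N and the finger has gone about 1.2 mm since touching. Retracting and measuring from the earlier viewpoint.

Emit:
{"api": "drive_tool", "payload": {
  "targets": [0.003, 0, 0, 0, 0, 0, 0, 0.01, 0, 0, 0, 0, 0, 0, 0.018, 0, 0, 0, 0, 0, 0, 0.018, 0, -0.03, 0, 0, 0, 0, 0.018, 0, -0.07, 0, 0, 0, 0, 0.018, 0, -0.11, 0, 0, 0, 0, 0.018, 0, -0.148, 0, 0, 0, 0, 0.018, 0, -0.148, 0, 0, 0, 0]
}}

```text
clock: 12.93
eef_pos: [520.9, 5.2, 305.1]
tcp_rot: [3.133, -0.005, 1.021]
contact_force: [2.3, 0.0, 1.2]
opening: 0.003
```

```bash
python3 -c "
from h import *
s=sense();p=s['eef_pos'];y=s['tcp_rot'][2];x=np.array([np.cos(y),np.sin(y)]);d=np.array([551.5,-69.5])-p[:2];print(p,y,d@x,d@[x[1],-x[0]],p[2]-298.3,y-1.406)"
```

```text
[520.94887173   5.21736526 305.10977114] 1.0211767665950935 -47.75446447899571 65.08123563808776 6.809771142819443 -0.38482323340490643
```

Emit:
{"api": "drive_tool", "payload": {
  "targets": [-0.012, 0.016, 0.001, 0, 0, -0.1, 0, -0.024, 0.032, 0.002, 0, 0, -0.2, 0, -0.036, 0.048, 0.003, 0, 0, -0.3, 0, -0.048, 0.065, 0.005, 0, 0, -0.385, 0, -0.048, 0.065, 0.005, 0, 0, -0.385, 0, -0.048, 0.065, 0.005, 0, 0, -0.385, 0]
}}

```text
clock: 13.43
eef_pos: [548.1, -70.4, 292.3]
tcp_rot: [-3.14, -0.0, 1.403]
contact_force: [-0.1, 0.8, -0.7]
opening: 0.007
```

```bash
cat > v.py <<'E'
from tip import *
f=grab('wrist','n.png');s=sense();print(s['eef_pos'].round(1),s['contact_force'].round(1));marks(f,0);tip(f,2.79)
g=f['color'].min(2);c=np.array([576.1,-52.9])
for z in(66,68):
  for r in(62,66):
    a=np.arange(2.55,3.0,.002);uv=proj(f,np.c_[c+r*np.c_[np.cos(a),np.sin(a)],np.full(len(a),z)]).astype(np.float32);v=cv2.remap(g,uv[None,:,0],uv[None,:,1],1)[0];d=a[v<70];print(z,r,(d.min()+d.max())/2,np.ptp(d)*r)
# diamond vs red line, in pixels
im=f['color'];h=cv2.cvtColor(im,cv2.COLOR_BGR2HSV);m=(cv2.inRange(h,(0,150,60),(8,255,255))|cv2.inRange(h,(172,150,60),(180,255,255)));R=blob(h,(0,150,60),(8,255,255));L=cv2.fitLine(R.astype(np.float32),2,0,.01,.01).ravel()
ys,xs=np.nonzero(im[160:185,222:242].min(2)>150);W=np.c_[xs+222,ys+160];k=W.mean(0);n=np.array([-L[1],L[0]]);print('diamond',k,len(W),'off red line px',(k-L[2:])@n*np.sign(n[1]),'axis off',(proj(f,[[*c,61]])[0]-L[2:])@n*np.sign(n[1]))
E
python3 v.py
```

```text
[547.8 -69.8 292.4] [-0.  -0.1  0. ]
c [576.2 -52.8] 19 red n 59997 red 2.792291875487937 post r 79.8 ang 2.7883564068749447 ptr n 140 r 94.1 ang 2.7603549740326128
205 54 px [236.9 174.7] r 96.1 ang 2.8002
220 47 px [236.7 174.9] r 96.2 ang 2.8019
235 30 px [236.7 174.6] r 96.3 ang 2.8
66 62 2.7959999999999727 12.647999999998607
66 66 2.7959999999999727 12.671999999998604
68 62 2.791999999999973 12.647999999998607
68 66 2.791999999999973 12.671999999998604
diamond [237.47368421 173.10526316] 95 off red line px -0.20936817281591655 axis off -0.07314223392761812
```

The lever centre line now reads 2.792-2.796 and the post 2.788, against the red mark at 2.792, which is unchanged from the start. The pointer lies 0.2 px off the red mark's line. Handing in.

```bash
python3 -c "
from h import *
import pickle
f0=pickle.load(open('f0.pkl','rb'))
for n,bx in(('scene',[(100,205,210,330),(365,260,420,310),(255,245,290,280)]),('side',[(245,280,300,330),(350,105,395,180),(285,185,335,230)])):
    g=grab(n)
    for b in bx: print(n,b,(cv2.absdiff(g['color'],f0[n]['color'])[b[1]:b[3],b[0]:b[2]].max(2)>60).sum())
print(sign_off())"
```

```text
scene (100, 205, 210, 330) 0
scene (365, 260, 420, 310) 0
scene (255, 245, 290, 280) 31
side (245, 280, 300, 330) 0
side (350, 105, 395, 180) 0
side (285, 185, 335, 230) 215
the job is handed in; nothing more can be done
None
```

I pushed the blue filter slide home first, then moved the polariser lever onto the red mark with shut fingertips, and handed the job in at about 13.5 s of the 61 s allowed.

- **Filter slide:** It stopped against about 20 N at the position predicted for home. Seen from above afterwards, its outer face lies at y ≈ 148–149 mm of the base, against 148 mm at home.
- **Polariser lever:** Readings while pushing stayed around 3 N. A check from above showed about 1.5 mm of overshoot, which the oblique close-up had missed, so I nudged the lever back from the other side. In the final check the lever's centre line reads 2.792–2.796 rad and the post 2.788, against 2.792 for the red mark. The raw pointer mask reads 2.800, about 0.8 mm off at the tip, but the pointer lies only 0.2 px off the red mark's line.
- **Scale:** The red mark reads the same as at the start.
- **Surroundings:** The jar, slide box and tube rack showed no pixel change in either fixed camera.
- **Dish:** This check is not clean. The regions around the dish did change (31 and 215 pixels), and I put that down to the gripper and its shadow over the stage. The fingers were kept away from the dish, and it looked centred in the last pictures I viewed, but I did not measure its position.

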